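# Clamp a drain tube in the pipe vise

### The arm

A 6-joint arm with a two-finger parallel gripper is mounted at the origin on the work surface. World frame = base frame: x ahead of the robot, y to its left, z up, the work surface at z = 0. Lengths are in m, angles in rad, forces in N, time in s.
With the tool pointing down it reaches from about 0.375 to 0.825 m from the base axis. Payload 5.5 kg.
Tool frame: the origin (TCP) lies on the centre line of the jaws, within the pads' length; the fingertips stand 22 mm ahead of it and the grasp point (between the pads) lies 3 mm ahead of it (env.nose_length is the distance from the TCP to the fingertips, in m); z points along the fingers, y is the line along which they close (so a half turn about z gives the same grasp; the last joint's range is limited). The gripper opens to 85 mm and grips with 20 to 120 N. Pads are 22 mm wide; open, the fingers measure 114 mm over their backs; the gripper's body (76 mm by 85 mm) begins 54 mm behind the grasp point. The pads swing forward as they close: fully open they stand 13 mm farther back than shut.
Start: joints at [0, 0.314, -0.047, 1.21, 0, 1.571], TCP at [0.6, -0, 0.253] pointing down, gripper open.
Joint ranges: [-2.67, 2.67], [-0.69, 1.73], [-1.03, 1.25], [-2.08, 2.16], [-1.42, 1.45], [-3.14, 3.14]. Speed limits (rad/s): [2.39, 2.39, 3.01, 3.14, 3.14, 3.14].

### API

Orientations are given as a rotation vector (axis times angle).
In Python, from cell import env, vision gives the robot as it stands.
- The arm moves only by the tool carry_out, never from a script. Its argument "series" is one flat list of numbers, 5 for each row, row after row: the finger opening in cm, from 0 to 8.54, then the shift along the tool's x, y, z in cm, then the turn about the tool's z in rad. A call has 1 to 20 rows; each row shifts and turns the commanded pose from where the row before left it, along the tool's axes as they then stand; what a row does not reach is not made up. A row lasts 1/8 s, in which the tool goes at most 62.5 mm and 10.7 degrees, less where a joint would pass 70% of its speed; a pose out of reach is approached as far as the arm can. A call is refused whole if a number of a shift passes 6.25 or a number of a turn 0.188, either way. A call with a gripper value outside its range is refused whole. The fingers move at their own pace and stop on an object; "force" is the grip in N (left out, the last holds). Time passes only in rows, so rows that do not move let the fingers close. It gives the time, the measured TCP pose, the force, the opening and the grip force at its end, in the units of the state.
- env.sense(): the state, without advancing time (a new reading comes with each control period).
- vision.capture(name): name is "scene" or "side" or "wrist"; returns a dict with "pixels" (384x512x3 uint8, red, green, blue), "fx", "fy", "cx", "cy" (pixels), "world_from_camera" (4x4, takes a point from camera to world coordinates). Camera axes: x right, y up, looking along -z (the intrinsics and any distortion apply to the point x, -y, -z); pixel columns grow to the right and rows downward; lengths in m; the calibration is good to about 2 mm. A picture is of the moment at which its call begins. There is no depth.
- env.sign_off(): hands the job in; it is judged then, once.
The state is a dict: "clock": time; "joints": joint angles; "qvel": joint speeds; "tau": joint torques, N m; "tcp_pos": TCP position; "ee_rot": TCP orientation; "force": force on the tool from outside, world axes, zero at the start; "torque": the same for the moment, N m; "opening": finger opening in m; "grip_force": force on a finger pad.
Only numpy, scipy, OpenCV 4.12 (cv2) and the standard library are available. Lean on these libraries where they do the work, as an engineer would, in place of code of your own. Each camera call takes 0.05 s, during which the arm holds its last target. There are 200 camera calls.

### The job

Push the plastic drain tube along the vee of the pipe vise until its inner end rests gently against the steel stop, then wind the crank clockwise (seen from above), keeping hold of its loose sleeve whenever it turns, until the vise's foot clamps the tube firmly; the thin tube must not be crushed. Leave it clamped against the stop, let go, and do not disturb the other things lying around.

Things in the scene. Friction and masses are not known exactly. Their poses are not given: they have to be found in the camera images.
- vise: Dark cast-iron pipe vise, bolted down, base 125 x 168 mm. Origin: on the board under the screw's axis; y runs along the 90-degree vee (+y to the tube's free end), z up. Vee: y = -60 to +85 mm, walls 54 mm high, 65 mm apart outside; the tube's axis lies 58 mm above the board. An arch over its middle, 126 mm wide in x, 44 mm in y, is 161 mm high (170 with the screw's boss).
- stop: Rigid upright steel plate, 44 mm wide, 6 mm thick, top 76 mm above the board, closing the -y end of the vee. Origin: on the board under its face. Pressing the tube on it with more than 30 N is too hard.
- stop_face (a point): Centre of the stop's face that the tube's inner end must meet, at the height of the tube's axis; axes as the vise.
- tube: White plastic drain tube, diameter 40 mm, 170 mm long, closed flat ends (grey caps, diameter 38 mm), about 0.25 kg, loose in the vee. Origin: its middle, on its axis; its y axis runs along it. It slides in the vee at about 1 to 4 N. At the start its inner end is 15 to 45 mm short of the stop.
- tube_inner_end (a point): Centre of the tube's flat end that faces the stop.
- tube_outer_end (a point): Centre of the tube's flat free end, which stands out of the vee on the +y side of the vise: push here towards the stop.
- crank_axis (a point): Point on the vise's vertical screw axis at the middle of the crank arm's thickness, about 224 mm above the board at the start. It goes down with the screw: 20 mm for each clockwise turn (3.18 mm per rad).
- crank (a joint): Crank angle, rad; grows clockwise seen from above, winding the foot down; -1 to 1 at the start, end stop at 15. At 0 the sleeve is on the -y side of the screw. Turning freely takes 0.35 Nm (4.4 N at the sleeve); clamping adds 1 N at the sleeve per 25 N. Held still after a small slow step, the sleeve pushes back 1 to 3 N more when clamped than when free. Let go, it stays (up to 110 N of clamping).
- sleeve: Black plastic grip sleeve, diameter 25 mm (27 at its end beads), 64 mm long, upright on the crank's pin 80 mm from the screw's axis; spins freely on the pin. Origin: its middle, 40 mm above the crank arm's middle; its top is 32 mm above the origin. The arm is a steel bar 18 mm wide, 10 mm thick, 3 mm below the sleeve.
- foot: Steel pressure foot 38 x 44 x 13 mm on the screw's lower end, does not turn. Origin: centre of its underside, about 22 mm above the tube at the start. It has up to 4 mm of hidden end play: it first touches lightly (about 5 N); only when the play is taken up (up to 1.3 rad later) does it clamp, then stiffly, from light to too tight within about 0.5 rad. Firm: over 25 N; crushed: over 180 N.
- slip_nut: White plastic ring nut, 60 mm across, 20 mm high, on the board; leave alone.
- slip_nut_b: A second such ring nut; leave alone.
- putty_can: White can, diameter 84 mm, 65 mm high; leave alone.
- wrench: Steel wrench 200 mm long, lying on the board; leave alone.
- aerosol: Green and white spray can, diameter 60 mm, 190 mm high; leave alone.
- detergent: Blue bottle, diameter 84 mm, 210 mm high; leave alone.
- spray_bottle: Trigger spray bottle, diameter 80 mm, 210 mm high; leave alone.
Not all that is in view belongs to the job. Of the things shaped like the tube, the white one is meant.

How it is judged:
By the outcome, as a careful person would: the job done as asked, in the order asked, and still so for the second after the job is handed in, with the robot touching nothing.
It also fails if it takes over 72 s, if anything falls off the work surface, if the arm or the gripper's body presses on something with over 40 N, if the wrist force passes 120 N, or if a joint passes its speed limit or range.

## Working session

There is one attempt and no reset: what is moved stays moved. The work goes in short steps, Python scripts to look and compute and a tool call to move; the robot and the scene stay as the last step left them, time stands still between calls to the robot, and variables do not carry over. Pictures are saved under pics/ and viewed, at most 10 in all, crops included, and the job is handed in when it is done.

Besides the shell and the picture viewer there is one more tool, called after "Call:" by a JSON object that holds its "api" and its "payload", one argument or row to a line. carry_out: Moves the arm, as the interface text tells. Its arguments: {"type":"object","properties":{"series":{"type":"array"},"force":{"type":"number"}},"required":["series"]}

```bash
mkdir -p pics; ls
python3 - <<'E'
from cell import env, vision
import cv2,numpy as np
for n in("scene","side"):
    c=vision.capture(n); cv2.imwrite(f"pics/{n}0.png",cv2.resize(c["pixels"][:,:,::-1],(800,600),interpolation=cv2.INTER_CUBIC))
    print(n,{k:v for k,v in c.items() if k!="pixels"})
print(env.sense(),env.nose_length)
E
```

```text
pics
scene {'fx': 397.6195293615708, 'fy': 397.6195293615708, 'cx': 256.21694475975653, 'cy': 196.87034989870682, 'world_from_camera': array([[-0.48734564, -0.67109692,  0.55867983,  1.09498705],
       [ 0.87316676, -0.38083131,  0.30421591,  0.33854942],
       [ 0.00860441,  0.63607895,  0.771576  ,  1.01623493],
       [ 0.        ,  0.        ,  0.        ,  1.        ]])}
side {'fx': 378.87799389106556, 'fy': 378.87799389106556, 'cx': 260.8944577262055, 'cy': 190.67949633875884, 'world_from_camera': array([[-0.86673878,  0.30468893, -0.39487788,  0.08755217],
       [-0.49870189, -0.51709034,  0.69563928,  0.78203825],
       [ 0.00776605,  0.79986389,  0.6001312 ,  0.8451729 ],
       [ 0.        ,  0.        ,  0.        ,  1.        ]])}
{'clock': 0.1, 'joints': array([-1.39549019e-05,  3.14157885e-01, -4.79525967e-02,  1.21016726e+00,
        2.35906078e-07,  1.57076711e+00]), 'qvel': array([ 0.00114738, -0.00157809,  0.00199123,  0.00108218,  0.00016572,
        0.00179199]), 'tau': array([ 9.99693766e-04, -5.40766132e+01,  3.40542591e+01,  1.10156229e-02,
        1.53784813e-04, -8.18082242e-06]), 'tcp_pos': array([ 5.99541251e-01, -8.29366794e-06,  2.52530802e-01]), 'ee_rot': array([-2.22068338e+00, -2.22071727e+00,  1.64459065e-03]), 'force': array([-1.07444813,  0.84555286,  0.28145903]), 'torque': array([0.00180861, 0.00091982, 0.03330079]), 'grip_force': 0.0, 'opening': 0.08537341214062426} 0.022
```

View pics/scene0.png

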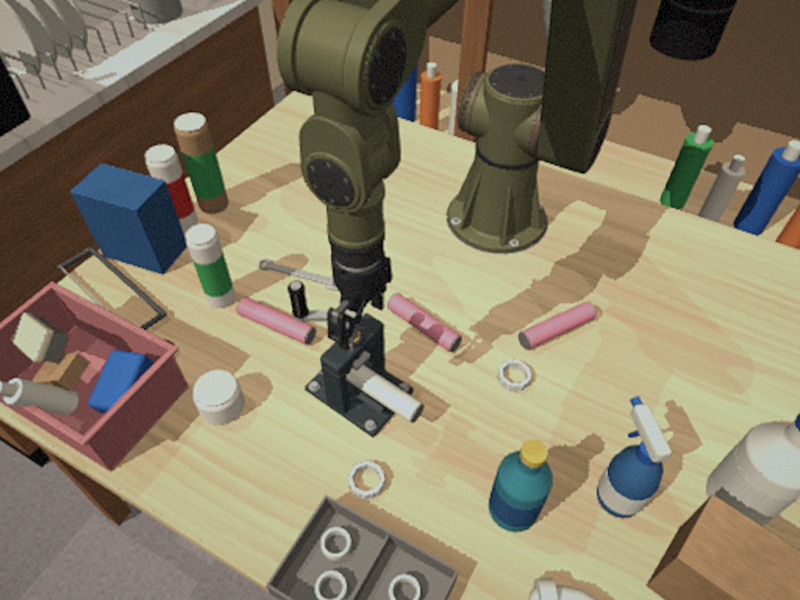

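View pics/side0.png

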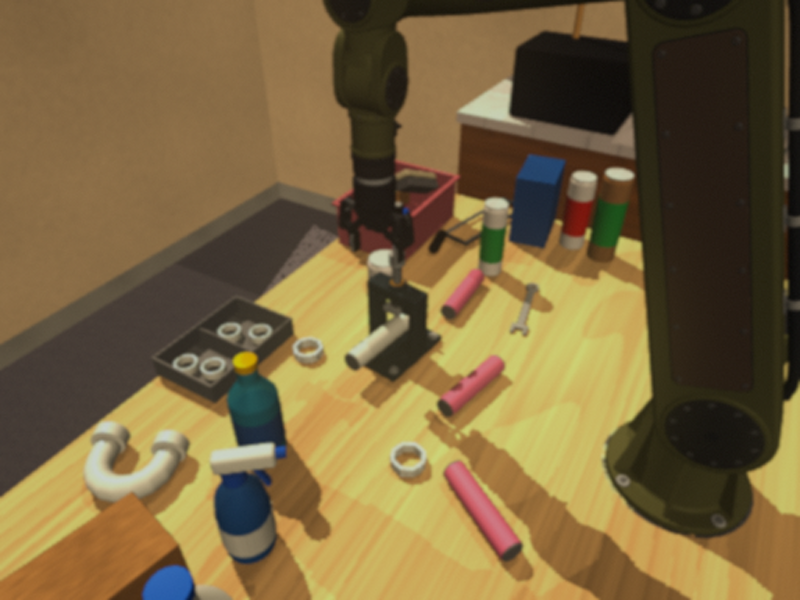

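The scene view shows the vise at about (365,375), its tube running to the lower right with the end at about (408,408), and the sleeve at (297,298). The side view has the tube end at (357,358). I'll enlarge both.

Run:
```python
import cv2
for n,(x,y) in {"scene":(170,170),"side":(200,110)}.items():
    im=cv2.imread(f"pics/{n}0.png")
    from cell import vision
    c=vision.capture(n)["pixels"][:,:,::-1]
    cv2.imwrite(f"pics/{n}1.png",cv2.resize(c[y:y+ (114 if n=='scene' else 150),x:x+(114 if n=='scene' else 120)],None,fx=5 if n=='scene' else 4,fy=5 if n=='scene' else 4,interpolation=cv2.INTER_CUBIC))
```

```text
(no output)
```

View pics/scene1.png

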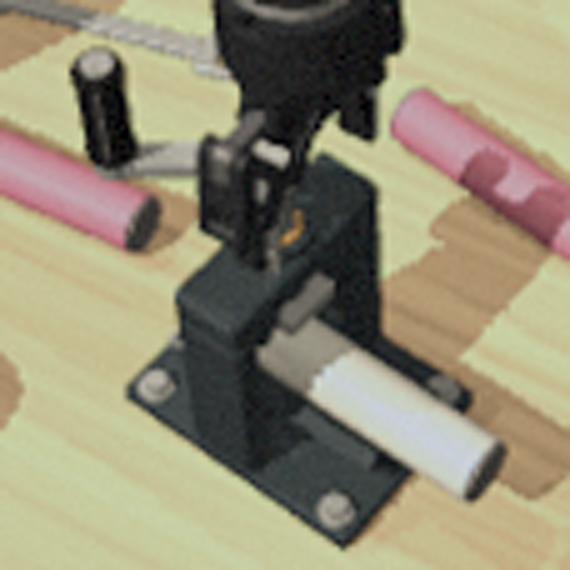

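View pics/side1.png

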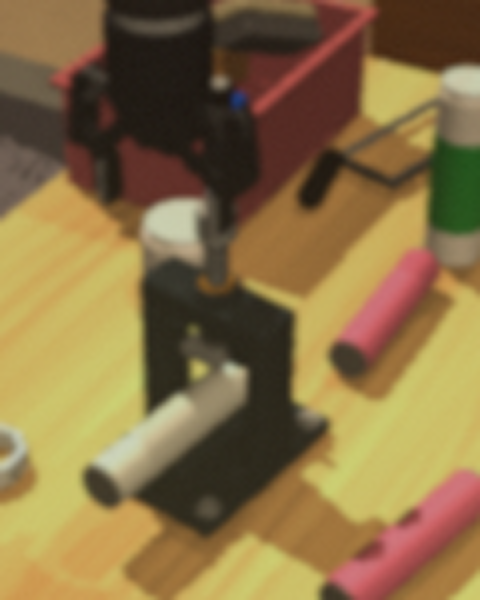

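```bash
cat > h.py <<'E'
import numpy as np
from cell import env,vision
def cams(n): return vision.capture(n)
def proj(c,P):
    T=np.linalg.inv(c["world_from_camera"]); p=(T@np.r_[P,1])[:3]
    return np.array([c["cx"]+c["fx"]*p[0]/-p[2], c["cy"]+c["fy"]*-p[1]/-p[2]])
def ray(c,u,z):
    d=c["world_from_camera"][:3,:3]@np.array([(u[0]-c["cx"])/c["fx"],-(u[1]-c["cy"])/c["fy"],-1]); o=c["world_from_camera"][:3,3]
    return o+d*(z-o[2])/d[2]
def crop(x,y,s,ox,oy): return np.array([ox+(x+.5)/s-.5,oy+(y+.5)/s-.5])
E
python3 - <<'E'
from h import *
from scipy.optimize import least_squares
s=cams("scene");d=cams("side")
S=lambda x,y:crop(x,y,5,170,170)
D=lambda x,y:crop(x,y,4,200,110)
obs=[(s,S(180,297),(.063,-.022,.161)),(s,S(235,330),(.063,.022,.161)),(s,S(375,185),(-.063,.022,.161)),(s,S(320,160),(-.063,-.022,.161)),(d,D(293,313),(-.063,.022,.161))]
def W(q,p):
    c,n=np.cos(q[2]),np.sin(q[2]); return np.array([q[0]+c*p[0]-n*p[1],q[1]+n*p[0]+c*p[1],p[2]])
f=lambda q:np.concatenate([proj(c,W(q,p))-u for c,u,p in obs])
r=least_squares(f,[.65,0,-.3]);q=r.x;print(q,r.fun.round(1))
def loc(w): return W([0,0,-q[2]],w-np.r_[q[:2],0]).round(4)
for c,u in((s,S(484,470)),(d,D(105,485))):
    w=ray(c,u,.058);print("tube end",w,loc(w))
for p in((128,390),(343,547),(470,400)):
    w=ray(s,S(*p),0.0);print("corner",w,loc(w))
w=ray(s,S(98,65),.296);print("sleeve top",w,loc(w))
w=ray(s,S(115,165),.23);print("sleeve bot",w,loc(w))
E
```

```text
[ 0.57585192 -0.03901502 -0.05040534] [-1.5 -0.1  1.2  0.9 -0.  -2.5 -2.3 -4.1 -4.6  4.7]
tube end [0.59460841 0.10071945 0.058     ] [0.0117 0.1405 0.058 ]
tube end [0.59571962 0.09935525 0.058     ] [0.0129 0.1392 0.058 ]
corner [ 0.62108125 -0.12506065  0.        ] [ 0.0495 -0.0837  0.    ]
corner [0.64727464 0.04030066 0.        ] [0.0673 0.0828 0.    ]
corner [0.52648685 0.05651611 0.        ] [-0.0541  0.0929  0.    ]
sleeve top [ 0.61435668 -0.10792846  0.296     ] [ 0.0419 -0.0669  0.296 ]
sleeve bot [ 0.62147112 -0.1021882   0.23      ] [ 0.0487 -0.0608  0.23  ]
```

Run:
```python
from h import *
from scipy.optimize import least_squares
s=cams("scene");d=cams("side")
S=lambda x,y:crop(x,y,5,170,170)
D=lambda x,y:crop(x,y,4,200,110)
obs=[(s,S(180,297),(.063,-.022,.161),0),(s,S(235,330),(.063,.022,.161),0),(s,S(375,185),(-.063,.022,.161),0),(s,S(320,160),(-.063,-.022,.161),0),(d,D(293,313),(-.063,.022,.161),0),
(s,S(128,390),(.0625,-.084,0),1),(s,S(343,547),(.0625,.084,0),1),(s,S(470,400),(-.0625,.084,0),1),(d,D(328,425),(-.0625,-.084,0),1),(d,D(205,535),(-.0625,.084,0),1),
(s,S(484,470),(0,.085,.058),2),(d,D(105,485),(0,.085,.058),2)]
def W(q,p):
    c,n=np.cos(q[2]),np.sin(q[2]); return np.array([q[0]+c*p[0]-n*p[1],q[1]+n*p[0]+c*p[1],p[2]])
f=lambda q:np.concatenate([proj(c,W(q,np.array(p)+[0,[0,q[3],q[4]][k],0]))-u for c,u,p,k in obs])
r=least_squares(f,[.65,0,-.3,0,0],loss="soft_l1");q=r.x;print(q,f(q).round(1).reshape(-1,2).tolist())
def loc(w): return W([0,0,-q[2]],w-np.r_[q[:2],0]).round(4)
for p,z in(((98,65),.296),((115,165),.23)):
    w=ray(s,S(*p),z);l=loc(w);print("sleeve",w,l,np.hypot(*l[:2]),"crank",np.arctan2(-l[0],-l[1]))
```

```text
[ 0.57746836 -0.03691834 -0.12429425  0.00306457  0.05341958] [[-2.2, -0.5], [-0.3, 1.3], [1.4, -0.6], [-0.2, -3.1], [-6.8, 5.5], [-1.6, 2.1], [-0.1, 1.1], [0.2, 0.0], [1.5, 0.5], [1.9, 0.9], [-0.1, -0.0], [0.1, 0.3]]
sleeve [ 0.61435668 -0.10792846  0.296     ] [ 0.0454 -0.0659  0.296 ] 0.080024808653317 crank -0.6032527210442354
sleeve [ 0.62147112 -0.1021882   0.23      ] [ 0.0518 -0.0593  0.23  ] 0.07873836421973725 crank -0.7179936796254485
```

Call:
{"api": "carry_out", "payload": {
  "series": [0,0,0,-3,0,0,3.4,0,0,0,0,3.4,0,0,0,0,3.4,0,0,0,0,3.5,0,0,0,0,0,0,0,0.125,0,0,0,4,0,0,0,0,4,0,0,0,0,4,0,0,0,0,4,0,0,0,0,3,0,0,0,0,2.4,0,0,0,0,0,0,0,0,0,0,0],
  "force": 40
}}

```text
clock: 2.15
tcp_pos: [0.6006, 0.1372, 0.0703]
ee_rot: [2.355, 2.078, 0.002]
force: [-0.2, 0.0, 0.3]
opening: 0.0001
grip_force: 0.0
```

Run:
```python
from h import *
import cv2
for n,(x,y,w,h) in {"scene":(170,150,120,130),"side":(200,130,130,130)}.items():
    c=cams(n)["pixels"][:,:,::-1]
    cv2.imwrite(f"pics/{n}2.png",cv2.resize(c[y:y+h,x:x+w],None,fx=4.5,fy=4.5,interpolation=cv2.INTER_CUBIC)) 
a=cv2.imread("pics/scene2.png")[:585,:400];b=cv2.imread("pics/side2.png")[:585,:400]
cv2.imwrite("pics/both2.png",np.hstack([a,b]))
```

```text
(no output)
```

View pics/both2.png

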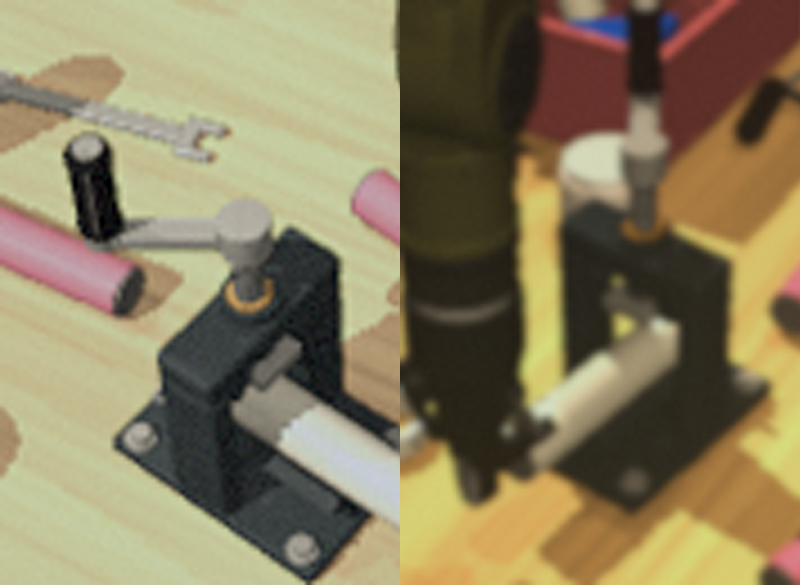

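The left half (scene) shows the boss at (250,295), the hub at (246,220) and the sleeve from (90,150) to (105,237). The right half (side) shows the boss at (645,230) and the closed fingers next to the tube's end.

Run:
```python
from h import *
s=cams("scene");d=cams("side")
S=lambda x,y:crop(x,y,4.5,170,150)
D=lambda x,y:crop(x-400,y,4.5,200,130)
for n,c,u,z in(("boss",s,S(250,293),.17),("boss",d,D(645,228),.17),("hub",s,S(246,217),.236),("hub",d,D(646,142),.232),("sl top",s,S(90,146),.296),("sl bot",s,S(106,237),.232),("sl bot",d,D(646,93),.232)): print(n,ray(c,u,z).round(4))
# crop of side upper for sleeve
import cv2
im=d["pixels"][:,:,::-1][90:165,220:300]
cv2.imwrite("pics/sl.png",cv2.resize(im,None,fx=6,fy=6,interpolation=cv2.INTER_CUBIC))
for n in range(1):
  f=[env.sense()["force"]];print(f)
```

```text
boss [ 0.5767 -0.0369  0.17  ]
boss [ 0.5766 -0.0362  0.17  ]
hub [ 0.5728 -0.038   0.236 ]
hub [ 0.5819 -0.0468  0.232 ]
sl top [ 0.6124 -0.1081  0.296 ]
sl bot [ 0.6211 -0.1004  0.232 ]
sl bot [ 0.6144 -0.1015  0.232 ]
[array([-0.07980372,  0.57009927, -0.23228692])]
```

View pics/sl.png

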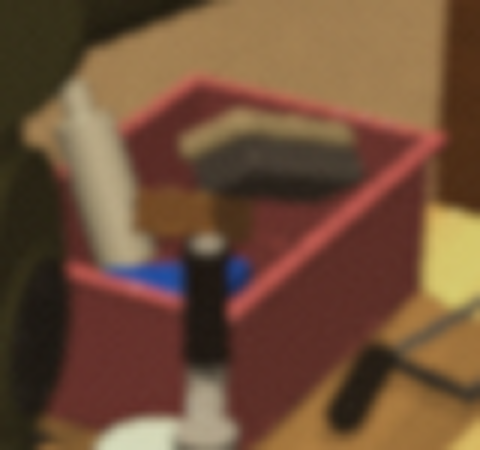

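Call:
{"api": "carry_out", "payload": {
  "series": [0,-1,0,0,0,0,-1,0,0,0,0,0,0,0,0]
}}

```text
clock: 2.72
tcp_pos: [0.5973, 0.116, 0.0693]
ee_rot: [-2.357, -2.077, 0.0]
force: [-0.1, 1.6, -0.1]
opening: 0.0001
grip_force: 0.0
```

Call:
{"api": "carry_out", "payload": {
  "series": [0,-0.5,0,0,0,0,-0.5,0,0,0,0,-0.5,0,0,0,0,-0.3,0,0,0,0,0,0,0,0]
}}

```text
clock: 3.35
tcp_pos: [0.5952, 0.099, 0.0693]
ee_rot: [2.356, 2.078, -0.0]
force: [-0.4, 2.7, 0.8]
opening: 0.0001
grip_force: 1.1
```

Run:
```python
from h import *
s=cams("scene");d=cams("side")
for z in (.29,.294,.298,.302):print(z,ray(d,crop(208,241,6,220,90),z).round(4),ray(s,crop(90,146,4.5,170,150),z).round(4))
print(env.sense()["force"])
```

```text
0.29 [ 0.6279 -0.1244  0.29  ] [ 0.6084 -0.1118  0.29  ]
0.294 [ 0.624  -0.1179  0.294 ] [ 0.6111 -0.1093  0.294 ]
0.298 [ 0.6202 -0.1113  0.298 ] [ 0.6138 -0.1068  0.298 ]
0.302 [ 0.6163 -0.1048  0.302 ] [ 0.6164 -0.1044  0.302 ]
[-0.92463894  1.7588719   0.88754177]
```

Call:
{"api": "carry_out", "payload": {
  "series": [0,-0.4,0,0,0,0,-0.4,0,0,0,0,-0.2,0,0,0,0,0,0,0,0]
}}

```text
clock: 3.95
tcp_pos: [0.5938, 0.0891, 0.0693]
ee_rot: [2.356, 2.078, -0.001]
force: [-1.8, 3.5, 1.7]
opening: 0.0004
grip_force: 1.6
```

Call:
{"api": "carry_out", "payload": {
  "series": [0,-0.1,0,0,0,0,-0.1,0,0,0,0,0,0,0,0]
}}

```text
clock: 4.32
tcp_pos: [0.5937, 0.0876, 0.0693]
ee_rot: [-2.355, -2.078, -0.0]
force: [-1.6, 4.4, 1.8]
opening: -0.0
grip_force: 2.3
```

Call:
{"api": "carry_out", "payload": {
  "series": [0,-0.1,0,0,0,0,-0.1,0,0,0,0,0,0,0,0]
}}

```text
clock: 4.7
tcp_pos: [0.5934, 0.0856, 0.0693]
ee_rot: [-2.355, -2.078, -0.0]
force: [-1.1, 3.9, 2.5]
opening: -0.0
grip_force: 2.3
```

Call:
{"api": "carry_out", "payload": {
  "series": [0,-0.1,0,0,0,0,-0.05,0,0,0,0,0,0,0,0]
}}

```text
clock: 5.08
tcp_pos: [0.5932, 0.0842, 0.0693]
ee_rot: [-2.355, -2.078, -0.0]
force: [-1.9, 6.0, 2.4]
opening: -0.0003
grip_force: 2.4
```

Call:
{"api": "carry_out", "payload": {
  "series": [0,-0.1,0,0,0,0,-0.05,0,0,0,0,0,0,0,0]
}}

```text
clock: 5.45
tcp_pos: [0.593, 0.0827, 0.0693]
ee_rot: [-2.355, -2.078, -0.0]
force: [-1.7, 5.1, 2.3]
opening: 0.0005
grip_force: 2.4
```

Call:
{"api": "carry_out", "payload": {
  "series": [0,-0.1,0,0,0,0,0,0,0,0]
}}

```text
clock: 5.7
tcp_pos: [0.5929, 0.0824, 0.0693]
ee_rot: [-2.354, -2.078, -0.002]
force: [-0.9, 6.7, 2.6]
opening: -0.0
grip_force: 3.4
```

Call:
{"api": "carry_out", "payload": {
  "series": [0,-0.1,0,0,0,0,0,0,0,0]
}}

```text
clock: 5.95
tcp_pos: [0.5929, 0.0823, 0.0693]
ee_rot: [-2.353, -2.078, -0.004]
force: [-0.5, 11.1, 1.9]
opening: -0.0004
grip_force: 5.0
```

Call:
{"api": "carry_out", "payload": {
  "series": [0,-0.1,0,0,0,0,0,0,0,0]
}}

```text
clock: 6.2
tcp_pos: [0.5929, 0.0823, 0.0694]
ee_rot: [-2.351, -2.077, -0.006]
force: [-1.1, 12.6, 0.7]
opening: 0.0001
grip_force: 6.5
```

Call:
{"api": "carry_out", "payload": {
  "series": [0,1,0,0,0,0,4,0,0,0,0,0,0,-4.9,0,0,0,0,-4.9,0,0,0,0,-4.9,0,6,0,0,-4.9,0,6,0,0,-4.9,0,6,0,0,-4.9,0,6,0,0,0,0,6,-4.6,0.94,0,0,6,-4.6,0.94,0,0,6,-4.6,0.94,0,0,6,-4.6,0.94,0,0,6,-4.6,0.94,0,0,6,0,0,0,0,6,0,0,0,0]
}}

```text
clock: 8.2
tcp_pos: [0.6166, -0.1053, 0.3622]
ee_rot: [-2.356, -2.077, 0.002]
force: [0.1, -0.0, -0.6]
opening: 0.06
grip_force: 0.0
```

Run:
```python
from h import *
import cv2
s=cams("scene")["pixels"][:,:,::-1][90:240,170:300];d=cams("side")["pixels"][:,:,::-1][80:230,190:320]
cv2.imwrite("pics/b3.png",cv2.resize(np.hstack([s[:,:130],d]),None,fx=3,fy=3.9,interpolation=cv2.INTER_CUBIC))
w=cams("wrist");cv2.imwrite("pics/w3.png",w["pixels"][:,:,::-1])
print(env.sense()["tcp_pos"],env.sense()["force"],env.sense()["joints"])
for P in((.617,-.105,.302),(.617,-.105,.27),(.577,-.037,.23)):print(proj(w,P))
```

```text
[ 0.61688298 -0.10402185  0.36302424] [-1.33143548  0.24404396 -0.90923605] [-1.66927403e-01  3.51837745e-01  2.52391558e-01  1.47179703e+00
 -2.55200932e-04  1.52746238e+00]
[254.8428799  218.27860615]
[254.84380525 202.64396865]
[197.812771  117.1359914]
```

View pics/w3.png

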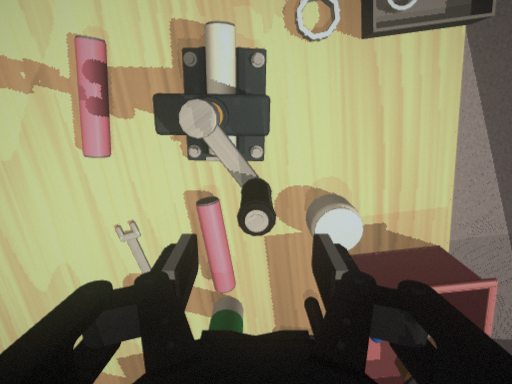

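View pics/b3.png

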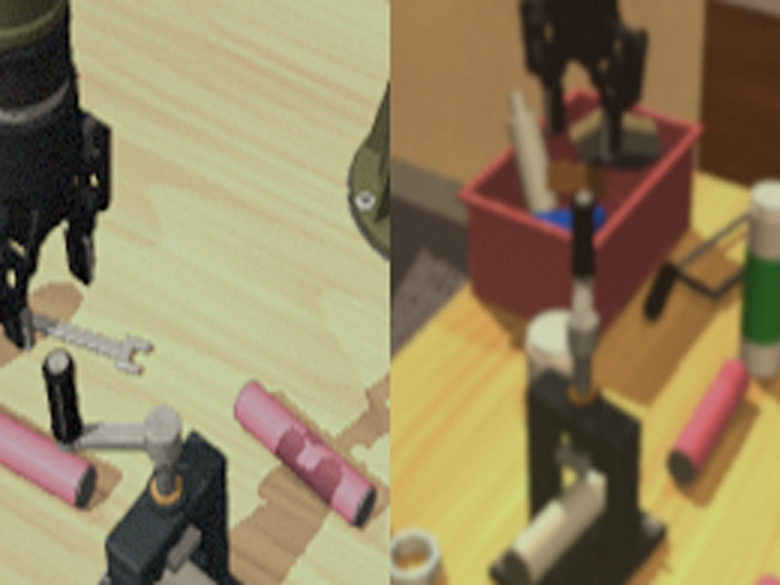

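The wrist view has the sleeve's top at (256,221), against (255,218) predicted, so the position is right to about 2 mm. The tube lies at (222,140) by the stop. Next I lower and grip.

Call:
{"api": "carry_out", "payload": {
  "series": [6,-0.2,0,3,0,6,0,0,3,0,6,0,0,2,0,6,0,0,1.2,0,6,0,0,0,0,2.5,0,0,0,0,2,0,0,0,0,2,0,0,0,0,2,0,0,0,0,2,0,0,0,0],
  "force": 50
}}

```text
clock: 9.6
tcp_pos: [0.6174, -0.1071, 0.2724]
ee_rot: [2.355, 2.077, 0.002]
force: [0.2, 0.2, 5.8]
opening: 0.0238
grip_force: 48.9
```

Run:
```python
from h import *
import cv2
w=cams("wrist");cv2.imwrite("pics/w4.png",w["pixels"][:,:,::-1])
print(env.sense())
```

```text
{'clock': 9.65, 'joints': array([-1.71828472e-01,  3.56840340e-01,  5.64357816e-02,  1.26821307e+00,
        1.43506387e-04,  1.52409484e+00]), 'qvel': array([ 0.00068031, -0.00028883, -0.0010348 , -0.00094341, -0.00103421,
        0.00219523]), 'tau': array([-2.41281409e-01, -5.34095943e+01,  3.17334974e+01,  5.14535664e-02,
       -1.23958262e-01,  1.67071335e-03]), 'tcp_pos': array([ 0.61736386, -0.10709219,  0.27243968]), 'ee_rot': array([2.35477792e+00, 2.07713969e+00, 2.31625124e-03]), 'force': array([0.88663469, 0.5655018 , 6.31727701]), 'torque': array([0.04481221, 0.03142336, 0.02481327]), 'grip_force': 48.85311663150787, 'opening': 0.02403690837424712}
```

View pics/w4.png

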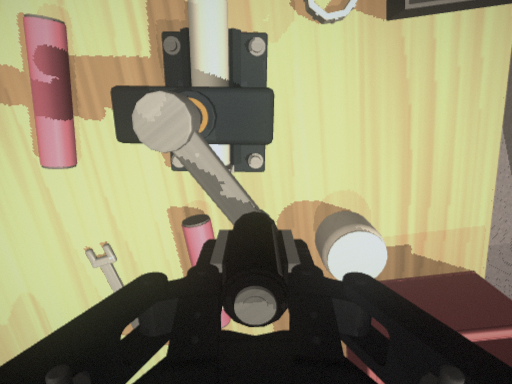

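```bash
cat > rows.py <<'E'
import sys,numpy as np
a0,n,da=map(float,sys.argv[1:4]); hold=int(sys.argv[4]) if len(sys.argv)>4 else 2
a=a0+da*np.arange(int(n)+1)
P=np.round(np.c_[-8*np.cos(a),-8*np.sin(a),.318*(a-a0)],2)
print(", ".join(f"2, {r[0]:g}, {r[1]:g}, {r[2]:g}, 0" for r in np.diff(P,axis=0).round(2))+", 2, 0, 0, 0, 0"*hold)
E
python3 rows.py -0.646 10 0.15
```

```text
2, -0.65, -1.01, 0.05, 0, 2, -0.49, -1.1, 0.05, 0, 2, -0.32, -1.15, 0.04, 0, 2, -0.14, -1.19, 0.05, 0, 2, 0.03, -1.2, 0.05, 0, 2, 0.22, -1.18, 0.05, 0, 2, 0.38, -1.13, 0.04, 0, 2, 0.56, -1.07, 0.05, 0, 2, 0.7, -0.97, 0.05, 0, 2, 0.84, -0.85, 0.05, 0, 2, 0, 0, 0, 0, 2, 0, 0, 0, 0
```

Call:
{"api": "carry_out", "payload": {
  "series": [2,-0.65,-1.01,0.05,0,2,-0.49,-1.1,0.05,0,2,-0.32,-1.15,0.04,0,2,-0.14,-1.19,0.05,0,2,0.03,-1.2,0.05,0,2,0.22,-1.18,0.05,0,2,0.38,-1.13,0.04,0,2,0.56,-1.07,0.05,0,2,0.7,-0.97,0.05,0,2,0.84,-0.85,0.05,0,2,0,0,0,0,2,0,0,0,0]
}}

```text
clock: 11.15
tcp_pos: [0.5107, -0.0816, 0.2675]
ee_rot: [2.355, 2.079, 0.003]
force: [1.7, 2.1, 8.8]
opening: 0.0243
grip_force: 49.3
```

```bash
cat > st.py <<'E'
from h import *
C=np.array([.577,-.0368]);t=.124
s=env.sense();r=s["tcp_pos"][:2]-C
R=np.array([[np.cos(t),-np.sin(t)],[np.sin(t),np.cos(t)]]) # to vise
l=R@r;a=np.arctan2(-l[0],-l[1]);f=R@s["force"][:2]
tan=np.array([-np.cos(a),np.sin(a)]);rad=np.array([-np.sin(a),-np.cos(a)])
print("t",s["clock"],"r",np.hypot(*r).round(4),"a",a.round(3),"z",s["tcp_pos"][2].round(4),"Ftan",(f@tan).round(1),"Frad",(f@rad).round(1),"Fz",s["force"][2].round(1),"open",s["opening"].round(4))
E
python3 st.py; python3 rows.py 0.854 18 0.15
```

```text
2, 0.96, -0.72, 0.05, 0, 2, 1.06, -0.57, 0.05, 0, 2, 1.13, -0.4, 0.04, 0, 2, 1.18, -0.23, 0.05, 0, 2, 1.2, -0.05, 0.05, 0, 2, 1.19, 0.13, 0.05, 0, 2, 1.16, 0.31, 0.04, 0, 2, 1.1, 0.48, 0.05, 0, 2, 1.01, 0.63, 0.05, 0, 2, 0.91, 0.78, 0.05, 0, 2, 0.79, 0.91, 0.04, 0, 2, 0.64, 1.01, 0.05, 0, 2, 0.48, 1.1, 0.05, 0, 2, 0.31, 1.16, 0.05, 0, 2, 0.13, 1.19, 0.05, 0, 2, -0.04, 1.2, 0.04, 0, 2, -0.22, 1.18, 0.05, 0, 2, -0.4, 1.13, 0.05, 0, 2, 0, 0, 0, 0, 2, 0, 0, 0, 0Traceback (most recent call last):
  File "st.py", line 7, in <module>
    print("t",s["clock"],"r",np.hypot(*r).round(4),"a",a.round(3),"z",s["tcp_pos"][2].round(4),"Ftan",(f@tan).round(1),"Frad",(f@rad).round(1),"Fz",s["force"][2].round(1),"open",s["opening"].round(4))
                                                                                                                                                                                  ^^^^^^^^^^^^^^^^^^
AttributeError: 'float' object has no attribute 'round'
```

Call:
{"api": "carry_out", "payload": {
  "series": [2,0.96,-0.72,0.05,0,2,1.06,-0.57,0.05,0,2,1.13,-0.4,0.04,0,2,1.18,-0.23,0.05,0,2,1.2,-0.05,0.05,0,2,1.19,0.13,0.05,0,2,1.16,0.31,0.04,0,2,1.1,0.48,0.05,0,2,1.01,0.63,0.05,0,2,0.91,0.78,0.05,0,2,0.79,0.91,0.04,0,2,0.64,1.01,0.05,0,2,0.48,1.1,0.05,0,2,0.31,1.16,0.05,0,2,0.13,1.19,0.05,0,2,-0.04,1.2,0.04,0,2,-0.22,1.18,0.05,0,2,-0.4,1.13,0.05,0,2,0,0,0,0,2,0,0,0,0]
}}

```text
clock: 13.65
tcp_pos: [0.6187, 0.031, 0.259]
ee_rot: [2.355, 2.077, 0.003]
force: [2.5, 1.1, 7.6]
opening: 0.0241
grip_force: 49.2
```

```bash
sed -i 's/s\["opening"\].round(4)/round(s["opening"],4),"rot",s["ee_rot"].round(3)/' st.py; python3 st.py; python3 rows.py 3.554 14 0.15
```

```text
t 13.65 r 0.0796 a -2.714 z 0.259 Ftan 1.5 Frad 2.3 Fz 7.6 open 0.0241 rot [2.355 2.077 0.003]
2, -0.56, 1.06, 0.05, 0, 2, -0.72, 0.96, 0.05, 0, 2, -0.85, 0.85, 0.04, 0, 2, -0.96, 0.7, 0.05, 0, 2, -1.06, 0.56, 0.05, 0, 2, -1.14, 0.39, 0.05, 0, 2, -1.17, 0.22, 0.04, 0, 2, -1.2, 0.04, 0.05, 0, 2, -1.19, -0.14, 0.05, 0, 2, -1.16, -0.31, 0.05, 0, 2, -1.1, -0.49, 0.04, 0, 2, -1.01, -0.64, 0.05, 0, 2, -0.9, -0.79, 0.05, 0, 2, -0.78, -0.91, 0.05, 0, 2, 0, 0, 0, 0, 2, 0, 0, 0, 0
```

Call:
{"api": "carry_out", "payload": {
  "series": [2,-0.56,1.06,0.05,0,2,-0.72,0.96,0.05,0,2,-0.85,0.85,0.04,0,2,-0.96,0.7,0.05,0,2,-1.06,0.56,0.05,0,2,-1.14,0.39,0.05,0,2,-1.17,0.22,0.04,0,2,-1.2,0.04,0.05,0,2,-1.19,-0.14,0.05,0,2,-1.16,-0.31,0.05,0,2,-1.1,-0.49,0.04,0,2,-1.01,-0.64,0.05,0,2,-0.9,-0.79,0.05,0,2,-0.78,-0.91,0.05,0,2,0,0,0,0,2,0,0,0,0]
}}

```text
clock: 15.65
tcp_pos: [0.615, -0.1084, 0.2523]
ee_rot: [2.356, 2.077, -0.001]
force: [-1.8, -1.5, 9.7]
opening: 0.0236
grip_force: 49.5
```

```bash
python3 st.py; python3 rows.py 5.654 4 0.05 3;  python3 - <<'E'
from h import *
import cv2
s=cams("scene")["pixels"][:,:,::-1][205:275,200:280];d=cams("side")["pixels"][:,:,::-1][170:240,210:290]
cv2.imwrite("pics/b5.png",cv2.resize(np.hstack([s,d]),None,fx=5,fy=5,interpolation=cv2.INTER_CUBIC))
E
```

```text
t 15.65 r 0.0811 a -0.612 z 0.2523 Ftan 2.3 Frad 0.5 Fz 9.7 open 0.0236 rot [ 2.356e+00  2.077e+00 -1.000e-03]
2, -0.23, -0.33, 0.02, 0, 2, -0.21, -0.34, 0.01, 0, 2, -0.19, -0.35, 0.02, 0, 2, -0.17, -0.36, 0.01, 0, 2, 0, 0, 0, 0, 2, 0, 0, 0, 0, 2, 0, 0, 0, 0
```

View pics/b5.png

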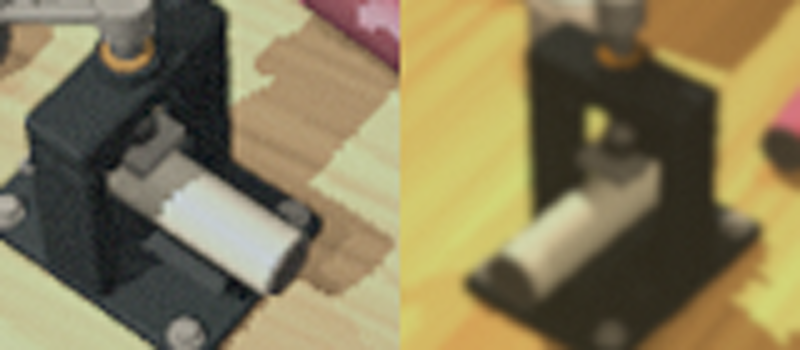

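The foot is now clearly lower but still short of the tube (the scene half shows it at about (150,150), above the tube). The tube's end is at (287,260) in that half. From here I take small slow steps with averaged force readings.

```bash
python3 - <<'E'
t=open("st.py").read()
t=t.replace('s=env.sense();','''s=env.sense();F=[]
for i in range(6): F.append(env.sense()["force"]);vision.capture("side")
s["force"]=np.mean(F,0);''')
open("st.py","w").write(t)
E
python3 rows.py 5.854 4 0.05 2; python3 rows.py 6.054 4 0.05 2;python3 rows.py 6.254 2 0.05 2
```

```text
2, -0.16, -0.37, 0.02, 0, 2, -0.14, -0.37, 0.01, 0, 2, -0.12, -0.39, 0.02, 0, 2, -0.1, -0.38, 0.01, 0, 2, 0, 0, 0, 0, 2, 0, 0, 0, 0
2, -0.08, -0.39, 0.02, 0, 2, -0.06, -0.4, 0.01, 0, 2, -0.04, -0.4, 0.02, 0, 2, -0.03, -0.4, 0.01, 0, 2, 0, 0, 0, 0, 2, 0, 0, 0, 0
2, 0, -0.4, 0.02, 0, 2, 0.02, -0.4, 0.01, 0, 2, 0, 0, 0, 0, 2, 0, 0, 0, 0
```

Call:
{"api": "carry_out", "payload": {
  "series": [2,-0.23,-0.33,0.02,0,2,-0.21,-0.34,0.01,0,2,-0.19,-0.35,0.02,0,2,-0.17,-0.36,0.01,0,2,0,0,0,0,2,0,0,0,0]
}}

```text
clock: 16.5
tcp_pos: [0.6012, -0.1141, 0.2517]
ee_rot: [2.355, 2.077, 0.002]
force: [2.2, 1.5, 8.7]
opening: 0.0243
grip_force: 49.5
```

```bash
python3 st.py
```

```text
t 16.5 r 0.081 a -0.428 z 0.2517 Ftan -1.9 Frad -0.3 Fz 7.8 open 0.0243 rot [2.355e+00 2.077e+00 2.000e-03]
```

Call:
{"api": "carry_out", "payload": {
  "series": [2,-0.16,-0.37,0.02,0,2,-0.14,-0.37,0.01,0,2,-0.12,-0.39,0.02,0,2,-0.1,-0.38,0.01,0,2,0,0,0,0,2,0,0,0,0]
}}

```text
clock: 17.55
tcp_pos: [0.5856, -0.1173, 0.251]
ee_rot: [2.355, 2.078, 0.002]
force: [2.3, 0.8, 7.7]
opening: 0.0241
grip_force: 49.5
```

```bash
python3 st.py
```

```text
t 17.55 r 0.0809 a -0.23 z 0.251 Ftan -1.9 Frad -0.6 Fz 8.2 open 0.0241 rot [2.355e+00 2.078e+00 2.000e-03]
```

Call:
{"api": "carry_out", "payload": {
  "series": [2,-0.08,-0.39,0.02,0,2,-0.06,-0.4,0.01,0,2,-0.04,-0.4,0.02,0,2,-0.03,-0.4,0.01,0,2,0,0,0,0,2,0,0,0,0]
}}

```text
clock: 18.6
tcp_pos: [0.5696, -0.1173, 0.2504]
ee_rot: [2.355, 2.078, 0.002]
force: [2.6, 1.9, 7.8]
opening: 0.0236
grip_force: 49.5
```

```bash
python3 st.py; for a in 6.254 6.354 6.454 6.554 6.654 6.754 6.854 6.954 7.054 7.154 7.254 7.354 7.454 7.554 7.654; do python3 rows.py $a 2 0.05; done
```

```text
t 18.6 r 0.0808 a -0.032 z 0.2504 Ftan -1.9 Frad -1.3 Fz 7.8 open 0.0236 rot [2.355e+00 2.078e+00 2.000e-03]
2, 0, -0.4, 0.02, 0, 2, 0.02, -0.4, 0.01, 0, 2, 0, 0, 0, 0, 2, 0, 0, 0, 0
2, 0.04, -0.39, 0.02, 0, 2, 0.06, -0.4, 0.01, 0, 2, 0, 0, 0, 0, 2, 0, 0, 0, 0
2, 0.07, -0.39, 0.02, 0, 2, 0.1, -0.39, 0.01, 0, 2, 0, 0, 0, 0, 2, 0, 0, 0, 0
2, 0.12, -0.38, 0.02, 0, 2, 0.13, -0.38, 0.01, 0, 2, 0, 0, 0, 0, 2, 0, 0, 0, 0
2, 0.16, -0.37, 0.02, 0, 2, 0.17, -0.36, 0.01, 0, 2, 0, 0, 0, 0, 2, 0, 0, 0, 0
2, 0.19, -0.35, 0.02, 0, 2, 0.21, -0.34, 0.01, 0, 2, 0, 0, 0, 0, 2, 0, 0, 0, 0
2, 0.22, -0.33, 0.02, 0, 2, 0.24, -0.32, 0.01, 0, 2, 0, 0, 0, 0, 2, 0, 0, 0, 0
2, 0.26, -0.31, 0.02, 0, 2, 0.27, -0.29, 0.01, 0, 2, 0, 0, 0, 0, 2, 0, 0, 0, 0
2, 0.29, -0.28, 0.02, 0, 2, 0.3, -0.27, 0.01, 0, 2, 0, 0, 0, 0, 2, 0, 0, 0, 0
2, 0.31, -0.25, 0.02, 0, 2, 0.32, -0.23, 0.01, 0, 2, 0, 0, 0, 0, 2, 0, 0, 0, 0
2, 0.34, -0.22, 0.02, 0, 2, 0.34, -0.2, 0.01, 0, 2, 0, 0, 0, 0, 2, 0, 0, 0, 0
2, 0.36, -0.18, 0.02, 0, 2, 0.36, -0.17, 0.01, 0, 2, 0, 0, 0, 0, 2, 0, 0, 0, 0
2, 0.38, -0.15, 0.02, 0, 2, 0.38, -0.12, 0.01, 0, 2, 0, 0, 0, 0, 2, 0, 0, 0, 0
2, 0.38, -0.11, 0.02, 0, 2, 0.39, -0.09, 0.01, 0, 2, 0, 0, 0, 0, 2, 0, 0, 0, 0
2, 0.39, -0.07, 0.02, 0, 2, 0.4, -0.05, 0.01, 0, 2, 0, 0, 0, 0, 2, 0, 0, 0, 0
```

Call:
{"api": "carry_out", "payload": {
  "series": [2,0,-0.4,0.02,0,2,0.02,-0.4,0.01,0,2,0,0,0,0,2,0,0,0,0]
}}

```text
clock: 19.4
tcp_pos: [0.5617, -0.1161, 0.2501]
ee_rot: [2.355, 2.078, 0.002]
force: [2.0, 0.9, 6.7]
opening: 0.0239
grip_force: 49.5
```

```bash
python3 st.py
```

```text
t 19.4 r 0.0808 a 0.066 z 0.2501 Ftan -1.8 Frad -1.5 Fz 7.3 open 0.0239 rot [2.355e+00 2.078e+00 2.000e-03]
```

Call:
{"api": "carry_out", "payload": {
  "series": [2,0.04,-0.39,0.02,0,2,0.06,-0.4,0.01,0,2,0,0,0,0,2,0,0,0,0]
}}

```text
clock: 20.2
tcp_pos: [0.5541, -0.1141, 0.2498]
ee_rot: [2.355, 2.078, 0.002]
force: [2.7, 1.5, 7.9]
opening: 0.0242
grip_force: 49.5
```

```bash
python3 st.py
```

```text
t 20.2 r 0.0806 a 0.164 z 0.2498 Ftan -1.5 Frad -1.8 Fz 7.6 open 0.0242 rot [2.355e+00 2.078e+00 2.000e-03]
```

Call:
{"api": "carry_out", "payload": {
  "series": [2,0.07,-0.39,0.02,0,2,0.1,-0.39,0.01,0,2,0,0,0,0,2,0,0,0,0]
}}

```text
clock: 21.0
tcp_pos: [0.5466, -0.1114, 0.2495]
ee_rot: [2.355, 2.078, 0.003]
force: [2.6, 0.6, 7.8]
opening: 0.0237
grip_force: 49.5
```

```bash
python3 st.py
```

```text
t 21.0 r 0.0806 a 0.263 z 0.2495 Ftan -1.9 Frad -1.9 Fz 7.5 open 0.0237 rot [2.355 2.078 0.003]
```

Call:
{"api": "carry_out", "payload": {
  "series": [2,0.12,-0.38,0.02,0,2,0.13,-0.38,0.01,0,2,0,0,0,0,2,0,0,0,0]
}}

```text
clock: 21.8
tcp_pos: [0.5394, -0.108, 0.2491]
ee_rot: [2.355, 2.078, 0.003]
force: [2.2, 1.3, 7.0]
opening: 0.0241
grip_force: 49.5
```

```bash
python3 st.py
```

```text
t 21.8 r 0.0805 a 0.362 z 0.2491 Ftan -1.8 Frad -2.1 Fz 7.0 open 0.0241 rot [2.355 2.078 0.003]
```

Call:
{"api": "carry_out", "payload": {
  "series": [2,0.16,-0.37,0.02,0,2,0.17,-0.36,0.01,0,2,0,0,0,0,2,0,0,0,0]
}}

```text
clock: 22.6
tcp_pos: [0.5327, -0.1039, 0.2488]
ee_rot: [2.355, 2.077, 0.003]
force: [3.4, 0.5, 6.4]
opening: 0.0235
grip_force: 49.5
```

```bash
python3 st.py
```

```text
t 22.6 r 0.0804 a 0.46 z 0.2488 Ftan -2.1 Frad -2.3 Fz 7.1 open 0.0235 rot [2.355 2.077 0.003]
```

Call:
{"api": "carry_out", "payload": {
  "series": [2,0.19,-0.35,0.02,0,2,0.21,-0.34,0.01,0,2,0,0,0,0,2,0,0,0,0]
}}

```text
clock: 23.4
tcp_pos: [0.5263, -0.0991, 0.2485]
ee_rot: [2.355, 2.077, 0.003]
force: [2.7, 1.2, 7.3]
opening: 0.0239
grip_force: 49.5
```

```bash
python3 st.py
```

```text
t 23.4 r 0.0803 a 0.559 z 0.2485 Ftan -1.7 Frad -2.4 Fz 6.9 open 0.0239 rot [2.355 2.077 0.003]
```

Call:
{"api": "carry_out", "payload": {
  "series": [2,0.22,-0.33,0.02,0,2,0.24,-0.32,0.01,0,2,0,0,0,0,2,0,0,0,0]
}}

```text
clock: 24.2
tcp_pos: [0.5206, -0.0938, 0.2482]
ee_rot: [2.354, 2.077, 0.003]
force: [4.2, 0.8, 6.1]
opening: 0.024
grip_force: 49.5
```

```bash
python3 st.py
```

```text
t 24.2 r 0.0802 a 0.657 z 0.2482 Ftan -2.2 Frad -2.9 Fz 6.7 open 0.024 rot [2.354 2.077 0.003]
```

Call:
{"api": "carry_out", "payload": {
  "series": [2,0.26,-0.31,0.02,0,2,0.27,-0.29,0.01,0,2,0,0,0,0,2,0,0,0,0]
}}

```text
clock: 25.0
tcp_pos: [0.5152, -0.0879, 0.2479]
ee_rot: [2.354, 2.077, 0.002]
force: [3.3, -0.3, 7.2]
opening: 0.024
grip_force: 49.5
```

```bash
python3 st.py
```

```text
t 25.0 r 0.0801 a 0.756 z 0.2479 Ftan -2.1 Frad -2.2 Fz 6.8 open 0.024 rot [2.354e+00 2.077e+00 2.000e-03]
```

Call:
{"api": "carry_out", "payload": {
  "series": [2,0.29,-0.28,0.02,0,2,0.3,-0.27,0.01,0,2,0,0,0,0,2,0,0,0,0]
}}

```text
clock: 25.8
tcp_pos: [0.5106, -0.0814, 0.2476]
ee_rot: [2.354, 2.077, 0.002]
force: [3.3, -0.4, 5.9]
opening: 0.0238
grip_force: 49.5
```

```bash
python3 st.py
```

```text
t 25.8 r 0.08 a 0.856 z 0.2476 Ftan -1.8 Frad -2.7 Fz 6.2 open 0.0238 rot [2.354e+00 2.077e+00 2.000e-03]
```

Call:
{"api": "carry_out", "payload": {
  "series": [2,0.31,-0.25,0.02,0,2,0.32,-0.23,0.01,0,2,0,0,0,0,2,0,0,0,0]
}}

```text
clock: 26.6
tcp_pos: [0.5066, -0.0747, 0.2473]
ee_rot: [2.354, 2.077, 0.002]
force: [3.3, -0.3, 5.3]
opening: 0.024
grip_force: 49.5
```

```bash
python3 st.py
```

```text
t 26.6 r 0.0799 a 0.953 z 0.2473 Ftan -2.1 Frad -2.9 Fz 6.3 open 0.024 rot [2.354e+00 2.077e+00 2.000e-03]
```

Call:
{"api": "carry_out", "payload": {
  "series": [2,0.34,-0.22,0.02,0,2,0.34,-0.2,0.01,0,2,0,0,0,0,2,0,0,0,0]
}}

```text
clock: 27.4
tcp_pos: [0.5033, -0.0675, 0.247]
ee_rot: [2.354, 2.076, 0.002]
force: [4.2, -0.1, 6.1]
opening: 0.0242
grip_force: 49.5
```

```bash
python3 st.py
```

```text
t 27.4 r 0.0798 a 1.052 z 0.247 Ftan -2.1 Frad -3.2 Fz 6.0 open 0.0242 rot [2.354e+00 2.076e+00 2.000e-03]
```

Call:
{"api": "carry_out", "payload": {
  "series": [2,0.36,-0.18,0.02,0,2,0.36,-0.17,0.01,0,2,0,0,0,0,2,0,0,0,0]
}}

```text
clock: 28.2
tcp_pos: [0.5007, -0.0601, 0.2466]
ee_rot: [2.354, 2.076, 0.001]
force: [3.5, -1.6, 5.5]
opening: 0.0242
grip_force: 49.5
```

```bash
python3 st.py
```

```text
t 28.2 r 0.0797 a 1.151 z 0.2466 Ftan -2.7 Frad -3.5 Fz 5.7 open 0.0242 rot [2.354e+00 2.076e+00 1.000e-03]
```

Call:
{"api": "carry_out", "payload": {
  "series": [2,0.38,-0.15,0.02,0,2,0.38,-0.12,0.01,0,2,0,0,0,0,2,0,0,0,0]
}}

```text
clock: 29.0
tcp_pos: [0.4989, -0.0523, 0.2463]
ee_rot: [2.354, 2.076, 0.001]
force: [3.4, -2.0, 6.4]
opening: 0.0237
grip_force: 49.5
```

```bash
python3 st.py
```

```text
t 29.0 r 0.0796 a 1.251 z 0.2463 Ftan -2.2 Frad -2.9 Fz 6.2 open 0.0237 rot [2.354e+00 2.076e+00 1.000e-03]
```

Call:
{"api": "carry_out", "payload": {
  "series": [2,0.38,-0.11,0.02,0,2,0.39,-0.09,0.01,0,2,0,0,0,0,2,0,0,0,0]
}}

```text
clock: 29.8
tcp_pos: [0.4979, -0.0445, 0.246]
ee_rot: [2.354, 2.076, 0.001]
force: [4.3, -2.0, 6.4]
opening: 0.0238
grip_force: 49.4
```

```bash
python3 st.py; for a in 7.754 7.854 7.954 8.054 8.154 8.254 8.354 8.454 8.554; do python3 rows.py $a 2 0.05; done
```

```text
t 29.8 r 0.0795 a 1.35 z 0.246 Ftan -2.2 Frad -3.0 Fz 6.1 open 0.0238 rot [2.354e+00 2.076e+00 1.000e-03]
2, 0.4, -0.03, 0.02, 0, 2, 0.4, -0.01, 0.01, 0, 2, 0, 0, 0, 0, 2, 0, 0, 0, 0
2, 0.4, 0.01, 0.02, 0, 2, 0.4, 0.03, 0.01, 0, 2, 0, 0, 0, 0, 2, 0, 0, 0, 0
2, 0.4, 0.05, 0.02, 0, 2, 0.39, 0.07, 0.01, 0, 2, 0, 0, 0, 0, 2, 0, 0, 0, 0
2, 0.39, 0.09, 0.02, 0, 2, 0.38, 0.11, 0.01, 0, 2, 0, 0, 0, 0, 2, 0, 0, 0, 0
2, 0.38, 0.13, 0.02, 0, 2, 0.38, 0.14, 0.01, 0, 2, 0, 0, 0, 0, 2, 0, 0, 0, 0
2, 0.36, 0.17, 0.02, 0, 2, 0.36, 0.18, 0.01, 0, 2, 0, 0, 0, 0, 2, 0, 0, 0, 0
2, 0.34, 0.2, 0.02, 0, 2, 0.34, 0.22, 0.01, 0, 2, 0, 0, 0, 0, 2, 0, 0, 0, 0
2, 0.32, 0.23, 0.02, 0, 2, 0.31, 0.25, 0.01, 0, 2, 0, 0, 0, 0, 2, 0, 0, 0, 0
2, 0.3, 0.27, 0.02, 0, 2, 0.29, 0.28, 0.01, 0, 2, 0, 0, 0, 0, 2, 0, 0, 0, 0
```

Call:
{"api": "carry_out", "payload": {
  "series": [2,0.39,-0.07,0.02,0,2,0.4,-0.05,0.01,0,2,0,0,0,0,2,0,0,0,0]
}}

```text
clock: 30.6
tcp_pos: [0.4976, -0.0366, 0.2457]
ee_rot: [2.354, 2.076, 0.0]
force: [2.4, -3.4, 6.5]
opening: 0.0238
grip_force: 49.4
```

```bash
python3 st.py
```

```text
t 30.6 r 0.0794 a 1.45 z 0.2457 Ftan -2.1 Frad -2.6 Fz 6.7 open 0.0238 rot [2.354 2.076 0.   ]
```

Call:
{"api": "carry_out", "payload": {
  "series": [2,0.4,-0.03,0.02,0,2,0.4,-0.01,0.01,0,2,0,0,0,0,2,0,0,0,0]
}}

```text
clock: 31.4
tcp_pos: [0.498, -0.0286, 0.2454]
ee_rot: [2.354, 2.076, -0.0]
force: [1.8, -2.0, 6.6]
opening: 0.0237
grip_force: 49.4
```

```bash
python3 st.py
```

```text
t 31.4 r 0.0794 a 1.55 z 0.2454 Ftan -2.4 Frad -2.5 Fz 7.0 open 0.0237 rot [ 2.354  2.076 -0.   ]
```

Call:
{"api": "carry_out", "payload": {
  "series": [2,0.4,0.01,0.02,0,2,0.4,0.03,0.01,0,2,0,0,0,0,2,0,0,0,0]
}}

```text
clock: 32.2
tcp_pos: [0.4993, -0.0208, 0.245]
ee_rot: [2.354, 2.076, -0.001]
force: [3.1, -2.3, 7.4]
opening: 0.0235
grip_force: 49.4
```

```bash
python3 st.py
```

```text
t 32.2 r 0.0793 a 1.65 z 0.245 Ftan -2.1 Frad -2.8 Fz 6.6 open 0.0235 rot [ 2.354e+00  2.076e+00 -1.000e-03]
```

Call:
{"api": "carry_out", "payload": {
  "series": [2,0.4,0.05,0.02,0,2,0.39,0.07,0.01,0,2,0,0,0,0,2,0,0,0,0]
}}

```text
clock: 33.0
tcp_pos: [0.5014, -0.0132, 0.2447]
ee_rot: [2.354, 2.076, -0.001]
force: [1.9, -2.3, 7.8]
opening: 0.0234
grip_force: 49.4
```

```bash
python3 st.py
```

```text
t 33.0 r 0.0792 a 1.75 z 0.2447 Ftan -2.1 Frad -2.1 Fz 7.1 open 0.0234 rot [ 2.354e+00  2.076e+00 -1.000e-03]
```

Call:
{"api": "carry_out", "payload": {
  "series": [2,0.39,0.09,0.02,0,2,0.38,0.11,0.01,0,2,0,0,0,0,2,0,0,0,0]
}}

```text
clock: 33.8
tcp_pos: [0.5041, -0.0058, 0.2444]
ee_rot: [2.355, 2.076, -0.001]
force: [1.0, -2.8, 7.9]
opening: 0.024
grip_force: 49.4
```

```bash
python3 st.py
```

```text
t 33.8 r 0.0792 a 1.849 z 0.2444 Ftan -2.3 Frad -2.0 Fz 7.9 open 0.024 rot [ 2.355e+00  2.076e+00 -1.000e-03]
```

Call:
{"api": "carry_out", "payload": {
  "series": [2,0.38,0.13,0.02,0,2,0.38,0.14,0.01,0,2,0,0,0,0,2,0,0,0,0]
}}

```text
clock: 34.6
tcp_pos: [0.5076, 0.0011, 0.2442]
ee_rot: [2.355, 2.076, -0.002]
force: [-0.2, -3.9, 8.4]
opening: 0.0243
grip_force: 49.5
```

```bash
python3 st.py
```

```text
t 34.6 r 0.0791 a 1.947 z 0.2442 Ftan -3.3 Frad -1.6 Fz 8.5 open 0.0243 rot [ 2.355e+00  2.076e+00 -2.000e-03]
```

The reaction rose by about 1 N, so clamping has begun. I take a half step to confirm.

Call:
{"api": "carry_out", "payload": {
  "series": [2,0.18,0.08,0.01,0,2,0.18,0.09,0.01,0,2,0,0,0,0,2,0,0,0,0]
}}

```text
clock: 35.4
tcp_pos: [0.5093, 0.0042, 0.244]
ee_rot: [2.355, 2.075, -0.004]
force: [-0.8, -5.1, 10.0]
opening: 0.024
grip_force: 49.7
```

```bash
python3 st.py
```

```text
t 35.4 r 0.0792 a 1.992 z 0.244 Ftan -4.8 Frad -1.7 Fz 9.9 open 0.024 rot [ 2.355  2.075 -0.004]
```

Call:
{"api": "carry_out", "payload": {
  "series": [2.6,0,0,0,0,3.2,0,0,0,0,5,0,0,0,0,5.5,0,0,0,0,5.5,0,0,0,0,5.5,0,0,0,0,5.5,0,0,-1,0,5.5,0,0,-3,0,5.5,0,0,-4,0,5.5,0,0,-3,0,5.5,0,0,0,0,5.5,0,0,0,0]
}}

```text
clock: 37.2
tcp_pos: [0.5096, 0.0059, 0.353]
ee_rot: [-2.356, -2.078, 0.0]
force: [0.9, 0.8, -0.5]
opening: 0.055
grip_force: 0.0
```

```bash
python3 st.py
python3 - <<'E'
from h import *
import cv2
w=cams("wrist");cv2.imwrite("pics/w9.png",w["pixels"][:,:,::-1])
a=1.97;t=-.124;l=.08*np.array([-np.sin(a),-np.cos(a)])
P=np.r_[.577+np.cos(t)*l[0]-np.sin(t)*l[1],-.0368+np.sin(t)*l[0]+np.cos(t)*l[1],.274]
u=proj(w,P);print("expected sleeve top",u)
g=cv2.cvtColor(w["pixels"],cv2.COLOR_RGB2GRAY)
x,y=u.round().astype(int);print(g[y-24:y+26:4,x-24:x+26:4])
E
```

```text
t 37.2 r 0.0798 a 2.012 z 0.353 Ftan -0.1 Frad -0.2 Fz -0.3 open 0.055 rot [-2.356 -2.078  0.   ]
expected sleeve top [252.62447952 211.89651128]
[[191 191 193 122  41  38  35  38  36  36 112 166 174]
 [191 190 192 102  38  41  44  45  42  34  74 167 167]
 [192 190 190  51  44  49  45  50  48  42  41 169 171]
 [191 186 193  45  48  42 120 120  47  49  45 163 167]
 [190 187 170  48  47 169 148 137 168  64  61  63  62]
 [190 190 125  51 157 160 167 170 162 165  48  66  73]
 [190 192 191  47 154 170 168 168 174 177  52  72  76]
 [193 191 191  65  53 169 171 174 171  59  48  73  75]
 [191 191 192 192  51  52 117 134  59  51 188 188 177]
 [189 190 187 193 194 181  95 129 165 177 190 189 176]
 [193 192 187 193 190 191 184 189 188 177 189 190 179]
 [191 192 191 192 191 191 187 189 188 178 187 187 179]
 [191 191 192 192 191 191 191 189 192 179 180 189 181]]
```

The sleeve stayed where I let go of it. I compare the tube's end with the picture taken before clamping, then hand in.

Run:
```python
from h import *
import cv2
old=cv2.imread("pics/b5.png")
s=cams("scene")["pixels"][:,:,::-1][205:275,200:280];d=cams("side")["pixels"][:,:,::-1][170:240,210:290]
new=cv2.resize(np.hstack([s,d]),None,fx=5,fy=5,interpolation=cv2.INTER_CUBIC)
for x0,x1,y0,y1 in((170,330,170,310),(470,600,190,310),(130,240,270,340),(570,680,290,340)):
    r=cv2.matchTemplate(new[y0-10:y1+10,x0-10:x1+10],old[y0:y1,x0:x1],cv2.TM_CCOEFF_NORMED)
    print(np.array(cv2.minMaxLoc(r)[3])-10,"(1/5 px)",r.max().round(3))
```

```text
[0 0] (1/5 px) 0.998
[0 0] (1/5 px) 0.999
[0 0] (1/5 px) 0.992
[0 0] (1/5 px) 0.998
```

```bash
python3 -c "
from cell import env
print(env.sign_off())"
```

```text
the job is handed in; nothing more can be done
None
```

The tube is against the stop (last push about 13 N) and clamped at an estimated 50–65 N, inferred from the sleeve's push-back; I let go and handed the job in at about 37 s.

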